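# Set and lock the vase stop on a glazing fixture

## Robot

A 7-joint arm with a two-finger parallel gripper is mounted at the origin on the work surface. World frame = base frame: x ahead of the robot, y to its left, z up, the work surface at z = 0. Lengths are in m, angles in rad, forces in N, time in s.
With the tool pointing down it reaches from about 0.425 to 0.95 m from the base axis. Payload 4.7 kg.
Tool frame: the origin (TCP) lies at the very end of the fingers, on their centre line; the grasp point (between the pads) lies 19 mm behind it; z points along the fingers, y is the line along which they close (so a half turn about z gives the same grasp; the last joint's range is limited). The gripper opens to 87 mm and grips with 3 to 60 N. Pads are 19 mm wide; open, the fingers measure 117 mm over their backs; the gripper's body (75 mm by 190 mm) begins 51 mm behind the grasp point.
Start: joints at [-1.197, 0.469, -0.049, 1.532, 0.024, 1.141, -0.082], TCP at [0.265, 0.621, 0.223] pointing down, gripper open.
Joint ranges: [-2.59, 2.59], [-0.33, 1.99], [-1.39, 1.29], [0.1, 2.45], [-1.04, 4.18], [0.21, 1.99], [-2.66, 2.66]. Speed limits (rad/s): [2.57, 2.57, 3.14, 3.14, 3.14, 3.14, 3.14].

## Interface

Orientations are given as a rotation vector (axis times angle).
In Python, from workcell import manip gives the robot as it stands. The module is installed in compiled form; this text tells all that it offers. Calls block until the motion is done:
- manip.move_to(position, orientation): joint-space move of the TCP to a pose.
- manip.move_straight(position, frame=None, max_speed=0.15, max_force=None): straight line of the TCP; frame=None keeps the orientation; max_speed is the mean speed in m/s. With max_force (N) it stops when the force on the tool has changed by that much, and returns True; else False.
- manip.move_joints(angles): joint-space move.
- manip.command_gripper(opening): finger opening in m; the grip force is fixed at half the most; returns when the fingers have stopped.
- manip.hold(seconds).
- manip.ik(position, orientation): joint angles nearest the present ones, or None.
- manip.read_state(): the state.
- manip.camera(name): name is "scene" or "top"; returns the picture (384x512x3 uint8, red, green, blue); there is no depth.
- manip.camera_info(name): a dict with "fx", "fy", "cx", "cy" (pixels), "R" (3x3) and "t" (3): a world point X has camera coordinates R X + t. Camera axes: x right, y down, z forward; pixel columns grow to the right and rows downward; lengths in m; the calibration is good to about 2 mm. A picture is of the moment at which its call begins. camera_info takes no time and is no camera call.
A pose or a line that the arm cannot do raises manip.MotionError and nothing moves.
- manip.job_done(): hands the job in; it is judged then, once.
The state is a dict: "t": time; "joint_positions": joint angles; "joint_vel": joint speeds; "tau": joint torques, N m; "tool_pos": TCP position; "ee_rot": TCP orientation; "wrist_force": force on the tool from outside, world axes, zero at the start; "ft_torque": the same for the moment, N m; "opening": finger opening in m; "grip_force": force on a finger pad.
Only numpy, scipy, OpenCV 4.12 (cv2) and the standard library are available. Lean on these libraries where they do the work, as an engineer would, in place of code of your own. Each camera call takes 0.05 s, during which the arm holds its last target. There are 200 camera calls.

## Task

On the glazing fixture, free the red clamp knob, slide the blue carriage along its rail until its rubber-faced stop rests against the vase without shoving the vase out of its place, then turn the knob fully tight again so the stop is locked there. Leave the vase standing where it is and do not disturb the cup, jar, small pot and brush lying around.

Things in the scene. Friction and masses are not known exactly. Their poses are not given: they have to be found in the camera images.
- rig: Fixture fixed to the table: plywood board 520 x 220 x 12 mm, steel rail, round dark steel plate. Origin on the table surface; x along the rail towards the vase, z up. Board x -270 to +250 mm; rail on y = 0, 40 mm wide, x -260 to +40 mm, top 26 mm above the table; plate 190 mm across, centred at x +145 mm, y 0, top also at 26 mm.
- carriage (a joint): How far the blue carriage has slid along the rail towards the vase, m: 0 at the end far from the vase, 0.20 at the end stop. With the knob loose it slides against about 1.5 N of friction and stays where left; with the knob tight it is clamped with some 45 N.
- stop_face (a point): Centre of the black rubber front of the stop, an upright flat plate 66 mm wide, 48 mm high, on the carriage's arm; 58 mm above the table, 95 mm ahead of the knob's axis. x points along the rail, out of the face to the vase; z up. When they touch, the vase's axis is 58 mm ahead in x, whatever its sideways offset.
- carriage_back (a point): Middle of the upper edge of the back of the carriage's blue block (the side away from the vase), 35 mm behind the knob's axis; axes as stop_face. The block is 70 x 70 mm, flat-sided, 14 to 58 mm above the table. Pushing here along x slides it; behind it is only the low rail.
- knob (a joint): Angle of the clamp knob, rad: 0 fully tight (hard stop, bar across the rail), 1.4 fully loose (hard stop, bar nearly along the rail). From above it loosens anticlockwise, tightens clockwise. It starts clamping below about 0.6; above that the carriage runs free. Stays where left; takes 0.3 to 0.5 N m to turn.
- knob_grip (a point): Grip point of the red clamp knob on top of the blue block: on its upright axis, 90 mm above the table. The knob is a bar 62 mm long (this point's y), 16 mm thick (its x) and 32 mm high (72 to 104 mm above the table) with a white line on top; the axes turn with the knob, z up. Block top at 58 mm.
- vase: The half-glazed vase (terracotta below, white above) standing loose on the round steel plate: 120 mm tall, round, 116 mm across at its widest from 24 to 50 mm above its foot, 74 mm across the foot, about 0.75 kg. Origin at the centre of its underside (26 mm above the table), z up. It slides at some 3 to 6 N.
- test_cup: Blue test cup, open, 60 mm across and 50 mm high, standing on the fixture's board beside the rail. Origin at the centre of its underside. Leave alone.
- glaze_jar: Amber closed jar with white cap, 70 mm across, 95 mm high, standing on the table. Origin at the centre of its underside. Leave alone.
- bisque_pot: Small terracotta pot, 84 mm across, 95 mm high, standing on the table. Origin at the centre of its underside. Leave alone.
- glaze_brush: Brush, 200 mm long, lying on the table. Origin about mid-length under it, x along it. Leave alone.
Things that resemble listed ones, but are neither listed nor needed, are in the scene too. What is shaped like the vase but purple or turquoise is not meant.

How it is judged:
On the way, in this order (a step that is already met when the one before it is completed fails the run):
1. the clamp knob is turned loose (value of joint knob above 0.7 rad), for 0.1 s.
2. with the knob loose, the stop is slid up against the vase (x of vase in the frame of stop_face between 0.054 and 0.063 m and value of joint knob above 0.6 rad), for 0.2 s.
3. the knob is turned tight with the stop against the vase (x of vase in the frame of stop_face between 0.054 and 0.063 m and value of joint knob below 0.25 rad), for 0.2 s.
At the end, for the whole second after the job is handed in: The stop's face is against the vase (vase axis 54 to 63 mm ahead of the face, that is a gap of at most 5 mm), the clamp knob is tight (within 0.25 rad of its stop), and the vase stands upright and still within 12 mm of where it began; the robot touches nothing (all of step 3 and distance of vase from where it was at the start of the episode below 0.012 m and angle between vase's own z axis and vertical below 0.1 rad and linear speed of vase below 0.01 m/s).
It fails at once if the vase is shoved more than 12 mm out of its place (distance of vase from where it was at the start of the episode above 0.012 m).
It fails at once if the vase is tipped (angle between vase's own z axis and vertical above 0.25 rad).
It fails at once if the cup, jar, small pot or brush is moved more than 30 mm (distance of any of test_cup, glaze_jar, bisque_pot, glaze_brush from where it was at the start of the episode above 0.03 m).
It also fails if it takes over 61 s, if anything falls off the work surface, if the arm or the gripper's body presses on something with over 40 N, if the wrist force passes 120 N, or if a joint passes its speed limit or range.

## Working session

There is one attempt and no reset: what is moved stays moved. The work goes in short steps, each a Python script; the robot and the scene stay as the last script left them, time stands still between calls to the robot, and variables do not carry over. Pictures are saved under pics/ and viewed, at most 10 in all, crops included, and the job is handed in when it is done.

```bash
mkdir -p pics
python3 - <<'E'
from workcell import manip
import cv2,numpy as np
for n in("scene","top"):
    im=manip.camera(n); cv2.imwrite(f"pics/{n}0.png",im[:,:,::-1]); i=manip.camera_info(n)
    print(n,i["fx"],i["cx"],i["cy"],np.round(i["R"],3).tolist(),np.round(i["t"],3))
s=manip.read_state();print(s["t"],s["ee_rot"])
E
```

```text
scene 459.6900233698971 257.1399295005592 187.86472455988573 [[-0.448, 0.894, -0.007], [0.786, 0.39, -0.479], [-0.426, -0.22, -0.878]] [ 0.227 -0.38   1.645]
top 470.8536040452303 249.8476093979238 191.46811121829356 [[0.02, -1.0, -0.006], [-0.992, -0.02, -0.122], [0.122, 0.008, -0.993]] [-0.006  0.529  1.586]
0.1 [-6.28277070e-01 -3.07781498e+00  2.77110214e-03]
```

View pics/scene0.png

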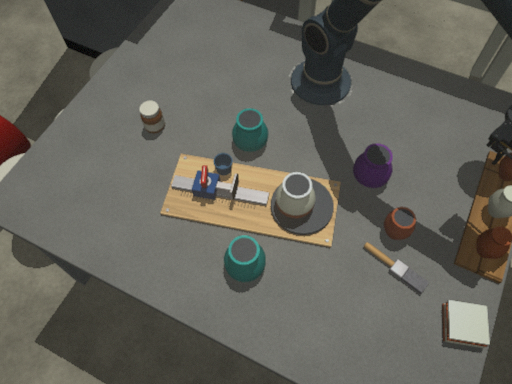

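View pics/top0.png

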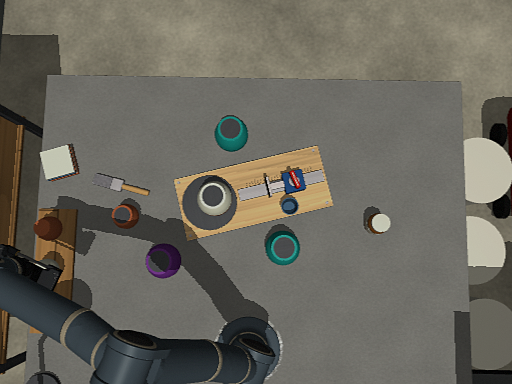

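Scene: the wanted vase, white over terracotta, is at scene (296,195) and top (214,197). Lookalikes are teal at top (231,132) and (283,247), and purple at top (163,261). The red knob on its blue block is at top (293,180). There are other red and brown items: the pot at (125,215), shelf pots on the left, and a red item outside the table. The only red knob on a blue block is the one on the board. The blue cup is at (289,205).

```bash
cat > h.py <<'E'
from workcell import manip
import cv2,numpy as np
def ray(n,uv,z):
    i=manip.camera_info(n);R=np.array(i["R"]);c=-R.T@np.array(i["t"])
    uv=np.atleast_2d(uv).astype(float)
    d=np.c_[(uv[:,0]-i["cx"])/i["fx"],(uv[:,1]-i["cy"])/i["fy"],np.ones(len(uv))]@R
    return c+d*((z-c[2])/d[:,2])[:,None]
def mask(im,lo,hi,roi):
    h=cv2.cvtColor(im,cv2.COLOR_RGB2HSV);m=cv2.inRange(h,lo,hi)
    if lo[0]==0 and hi[0]<=8: m|=cv2.inRange(h,(172,lo[1],lo[2]),(180,255,255))
    o=np.zeros_like(m);x0,y0,x1,y1=roi;o[y0:y1,x0:x1]=m[y0:y1,x0:x1];return o
def rect(n,m,z):
    ys,xs=np.nonzero(m);return cv2.minAreaRect(ray(n,np.c_[xs,ys],z)[:,:2].astype(np.float32))
E
python3 - <<'E'
from h import *
R={"scene":(155,145,350,245),"top":(165,140,340,245)}
for n in R:
    im=cv2.imread(f"pics/{n}0.png")[:,:,::-1].copy()
    for k,lo,hi,z in(("board",(10,60,110),(25,255,255),.012),("red",(0,140,70),(6,255,255),.104),("blue",(105,140,40),(120,255,255),.058),("white",(0,0,150),(180,60,255),.146)):
        m=mask(im,lo,hi,R[n]); q=cv2.connectedComponentsWithStats(m)
        big=[(int(s[4]),np.round(c).tolist()) for s,c in zip(q[2][1:],q[3][1:]) if s[4]>15]
        r=rect(n,m,z); print(n,k,np.round(r[0],4),np.round(r[1],4),round(r[2],1),big)
    if n=="top": cv2.imwrite("pics/c.png",cv2.resize(im[140:245,165:340,::-1],None,fx=4.5,fy=4.5,interpolation=cv2.INTER_CUBIC))
E
```

```text
scene board [ 0.5299 -0.0078] [0.2227 0.5209] 14.7 [(5614, [239.0, 201.0])]
scene red [ 0.5723 -0.1408] [0.0675 0.0146] 29.7 [(53, [204.0, 176.0])]
scene blue [0. 0.] [0. 0.] 0.0 []
scene white [0.5837 0.0188] [0.1924 0.4551] 14.9 [(236, [297.0, 185.0]), (224, [182.0, 182.0]), (127, [226.0, 184.0]), (17, [209.0, 180.0]), (367, [252.0, 195.0])]
top board [ 0.5294 -0.0052] [0.2194 0.5204] 14.8 [(5182, [264.0, 189.0]), (16, [188.0, 233.0])]
top red [ 0.5647 -0.1423] [0.0614 0.0161] 24.0 [(63, [295.0, 179.0])]
top blue [ 0.5301 -0.1466] [0.1463 0.0746] 7.3 [(255, [293.0, 182.0])]
top white [ 0.513  -0.0014] [0.1808 0.4692] 14.7 [(209, [313.0, 177.0]), (151, [275.0, 186.0]), (335, [214.0, 202.0]), (303, [252.0, 192.0])]
```

View pics/c.png

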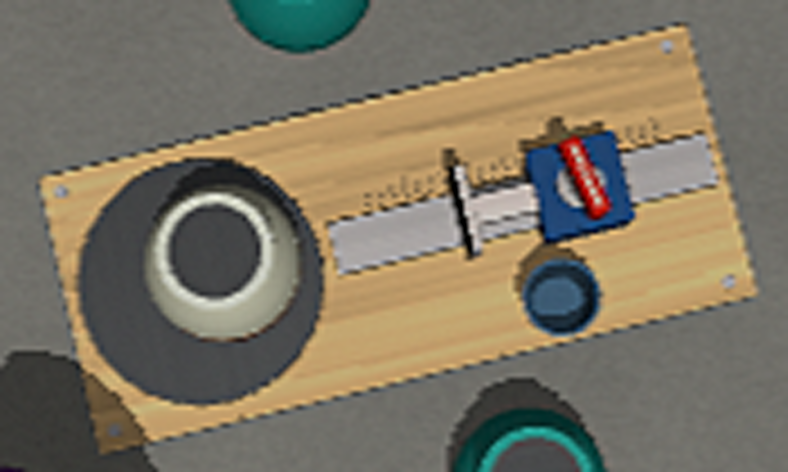

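The crop confirms the choice: the red bar with its white line sits on the blue block at crop (583,180), slightly loosened. The stop is at (463,210) and the vase rim is centred at (213,247). From the board fit, the rig origin is about (0.527, 0.003) and the rail heads 104.75°. The knob falls on y=0 at rig x of about -0.150, which is consistent. Next I check the vase and the reach.

```bash
cat >> h.py <<'E'
from scipy.spatial.transform import Rotation as Ro
A=np.deg2rad(14.75);U=np.array([-np.sin(A),np.cos(A)]);V=np.array([-np.cos(A),-np.sin(A)])
C=np.array([.5296,-.0060]);O=C+.010*U
def rig(p): p=np.asarray(p)[:2]-O; return np.array([p@U,p@V])
def world(x,y,z): return np.r_[O+x*U+y*V,z]
def ori(th,flip):  # tool down, tool y along knob x at knob angle th
    b=np.pi/2+A+th+flip*np.pi
    y=np.array([np.cos(b),np.sin(b),0]);z=np.array([0,0,-1.]);x=np.cross(y,z)
    return Ro.from_matrix(np.c_[x,y,z]).as_rotvec()
E
python3 - <<'E'
from h import *
for n,roi in(("top",(195,175,235,220)),("scene",(275,165,320,215))):
    im=cv2.imread(f"pics/{n}0.png")[:,:,::-1].copy()
    m=mask(im,(0,0,135),(180,70,255),roi)
    cs,hi=cv2.findContours(m,cv2.RETR_CCOMP,cv2.CHAIN_APPROX_NONE)
    for c,h in zip(cs,hi[0]):
        if h[3]>=0 and len(c)>15:   # inner rim edge
            p=ray(n,c[:,0],.146)[:,:2].astype(np.float32);(x,r)=cv2.minEnclosingCircle(p);mean=cv2.fitEllipse(p)
            print(n,"inner",rig(x),r,rig(mean[0]),mean[1])
print("knob",world(-.150,0,.09), rig((.5723,-.1408)),rig((.5647,-.1423)))
for f in(0,-1):
  for th in(.2,1.3,-.05):
    for x in (-.15,-.008):
      j=manip.ik(world(x,0,.073),ori(th,f)); print(f,th,x,None if j is None else np.round(j,2))
# cup top and face of stop
im=cv2.imread("pics/top0.png")
E
```

```text
top inner [ 0.12425202 -0.00469936] 0.037335269153118134 [ 0.1236059  -0.00482532] (0.07022907584905624, 0.07132727652788162)
scene inner [ 0.12085799 -0.00321159] 0.035938676446676254 [ 0.12074222 -0.00336552] (0.06837095320224762, 0.06906343996524811)
knob [ 0.56524427 -0.14138643  0.09      ] [-0.1512293  -0.00697252] [-0.15074489  0.00075893]
0 0.2 -0.15 [-0.02  0.5   0.26  1.91 -0.18  0.76  2.37]
0 0.2 -0.008 [-0.18  0.42  0.14  2.03 -0.09  0.7   2.04]
0 1.3 -0.15 [-0.57  0.78  1.11  1.94 -0.85  0.99 -2.21]
0 1.3 -0.008 [-0.86  0.69  1.11  2.06 -0.81  0.91 -2.44]
0 -0.05 -0.15 [-0.07  0.5   0.32  1.91 -0.22  0.76  2.15]
0 -0.05 -0.008 [-0.22  0.42  0.18  2.03 -0.11  0.7   1.82]
-1 0.2 -0.15 [-0.37  0.59  0.74  1.93 -0.54  0.83 -0.44]
-1 0.2 -0.008 [-0.53  0.47  0.59  2.04 -0.39  0.73 -0.81]
-1 1.3 -0.15 [-0.28  0.56  0.61  1.92 -0.44  0.8   0.56]
-1 1.3 -0.008 [-0.42  0.45  0.45  2.04 -0.29  0.72  0.19]
-1 -0.05 -0.15 [-0.38  0.6   0.77  1.93 -0.56  0.84 -0.67]
-1 -0.05 -0.008 [-0.55  0.48  0.62  2.05 -0.41  0.74 -1.04]
```

Run:
```python
from h import *
manip.command_gripper(.06)
manip.move_to(world(-.150,0,.22),ori(.2,-1))
s=manip.read_state();print(s["t"],rig(s["tool_pos"]),np.round(s["joint_positions"],2))
manip.move_straight(world(-.150,0,.125))
a=manip.camera("scene");b=manip.camera("top")
c=lambda i,x,y:cv2.resize(i[y:y+80,x:x+100,::-1],None,fx=4,fy=4,interpolation=cv2.INTER_CUBIC)
cv2.imwrite("pics/d.png",np.hstack([c(a,160,140),c(b,245,140)]));print(manip.read_state()["t"])
```

```text
3.7583 [-0.14897854 -0.00067232] [-0.47  0.41  0.85  1.8  -0.35  1.09 -0.6 ]
4.6417
```

View pics/d.png

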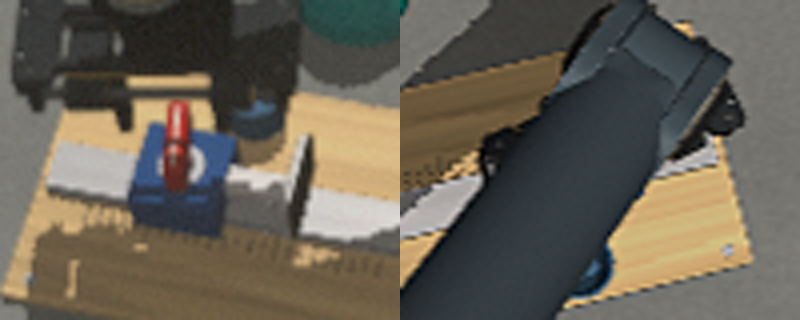

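The crop shows the two fingers straddling the red bar, at (125,115) and (235,110) with the bar at (177,145). They sit behind it only because of the height parallax. I descend with a force guard and grip.

Run:
```python
from h import *
print(manip.move_straight(world(-.150,0,.073),max_speed=.06,max_force=6))
manip.command_gripper(0)
s=manip.read_state();print(s["t"],rig(s["tool_pos"]),s["tool_pos"][2],s["opening"],s["grip_force"],s["wrist_force"],s["ft_torque"])
p=s["tool_pos"]
for th in(.5,.8,1.1,1.32):
    manip.move_to(p,ori(th,-1)); s=manip.read_state();print(th,s["t"],rig(s["tool_pos"]),np.round(s["wrist_force"],1),np.round(s["ft_torque"],2))
```

```text
False
6.4667 [-0.15283369 -0.00071418] 0.07371834285148049 0.015945098628362818 49.44266923237592 [ 2.37052753 -4.71854925 -1.79795137] [-1.05565518 -0.45250956  0.01542656]
0.5 6.8083 [-0.15305919 -0.00075197] [ 1.9 -1.6 -2.5] [-0.3  -0.19  0.33]
0.8 7.15 [-0.15293768 -0.00082765] [ 2.1 -1.  -1.3] [-0.32 -0.32  0.27]
1.1 7.4917 [-0.15287884 -0.00089357] [ 1.3 -0.8 -1.9] [-0.21 -0.46  0.25]
1.32 7.7833 [-0.1527963  -0.00096957] [ 2.2 -0.8 -2.9] [-0.18 -0.49  0.27]
```

Gripped, with the opening equal to the bar's 16 mm, and turned with about 0.3 N m. Now I slide, first to 14 mm short of the vase, then slowly until contact.

Run:
```python
from h import *
def rep(k):
    s=manip.read_state();f=s["wrist_force"];print(k,round(s["t"],2),rig(s["tool_pos"]).round(4),"fu",round(f[:2]@U,2),"fv",round(f[:2]@V,2),"tz",round(s["ft_torque"][2],2))
rep("pre")
print(manip.move_straight(world(-.048,-.0008,.0737),max_speed=.05,max_force=10));rep("slid")
im=manip.camera("scene");cv2.imwrite("pics/e.png",cv2.resize(im[140:240,180:330,::-1],None,fx=5,fy=5,interpolation=cv2.INTER_CUBIC))
```

```text
pre 7.78 [-0.1528 -0.001 ] fu -1.34 fv -1.93 tz 0.27
False
slid 10.03 [-0.0475 -0.001 ] fu -0.29 fv -5.52 tz 0.01
```

View pics/e.png

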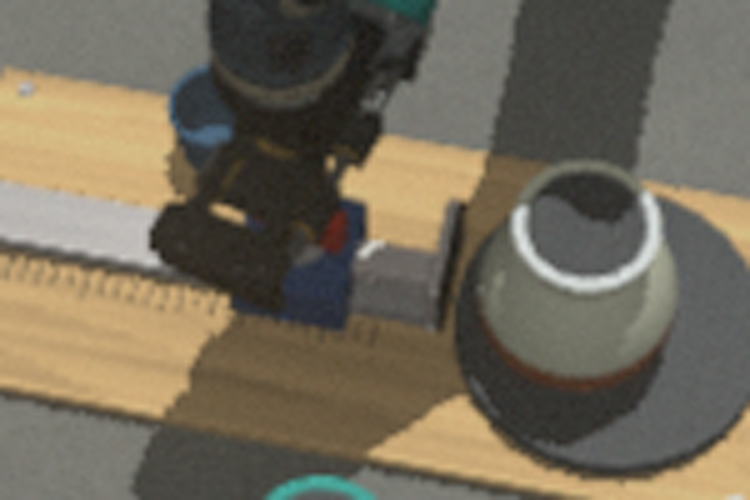

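The crop shows the carriage moved along with the hand. The stop face at (450,265) is still a bit over 10 mm short of the vase's flank at (475,295). Next come 1 mm steps while reading the force.

Run:
```python
from h import *
p0=manip.read_state()["tool_pos"]; x0=-.048; base=[]
for k in range(4,23):
    x=x0+k*.001
    hit=manip.move_straight(world(x,-.0008,.0737),max_speed=.01,max_force=3.5)
    f=[];
    for _ in range(4): manip.hold(.03); f.append(manip.read_state()["wrist_force"][:2]@U)
    s=manip.read_state(); fu=np.mean(f); print(k,round(s["t"],2),rig(s["tool_pos"])[0].round(4),fu.round(2),hit)
    base.append(fu)
    if hit or (len(base)>3 and fu<np.median(base)-1.5): break
```

```text
4 10.77 -0.0435 -0.49 False
5 11.15 -0.0425 -0.89 False
6 11.53 -0.0415 -0.95 False
7 11.92 -0.0406 -1.48 False
8 12.3 -0.0395 -1.0 False
9 12.68 -0.0386 -1.49 False
10 13.07 -0.0376 -1.23 False
11 13.45 -0.0366 -0.88 False
12 13.83 -0.0356 -1.15 False
13 14.22 -0.0346 -1.47 False
14 14.6 -0.0336 -1.15 False
15 14.98 -0.0326 -1.01 False
16 15.37 -0.0318 -1.43 False
17 15.75 -0.0317 -2.94 False
```

Contact is at knob x = -0.0317, against -0.031 predicted from vision. Now I back off the pressure and tighten.

Run:
```python
from h import *
p=world(-.0324,-.0008,.0737)
manip.hold(.2)
for th in(1.0,.7,.4,.15,0,-.05):
    manip.move_to(p,ori(th,-1)); s=manip.read_state();f=s["wrist_force"];print(th,round(s["t"],2),rig(s["tool_pos"]).round(4),"fu",round(f[:2]@U,1),"fv",round(f[:2]@V,1),np.round(s["ft_torque"],2),s["opening"])
im=manip.camera("scene");cv2.imwrite("pics/f.png",cv2.resize(im[140:240,180:330,::-1],None,fx=5,fy=5,interpolation=cv2.INTER_CUBIC))
```

```text
1.0 16.31 [-0.0318 -0.0009] fu 0.0 fv -4.4 [ 0.14 -1.16 -0.27] 0.015494107526027073
0.7 16.65 [-0.0318 -0.0008] fu 0.1 fv -5.5 [ 0.26 -0.97 -0.28] 0.015878266094128218
0.4 16.99 [-0.0318 -0.0008] fu 0.9 fv -4.5 [ 0.39 -0.9  -0.12] 0.01589474354617396
0.15 17.3 [-0.0318 -0.0007] fu 2.6 fv -4.6 [ 0.54 -0.68 -0.  ] 0.01548100842541083
0 17.55 [-0.0317 -0.0008] fu 3.1 fv -3.8 [ 0.75 -0.59  0.17] 0.01595419131607629
-0.05 17.8 [-0.0318 -0.0006] fu 4.1 fv -2.1 [ 0.81 -0.24  0.82] 0.015637519805082174
```

View pics/f.png

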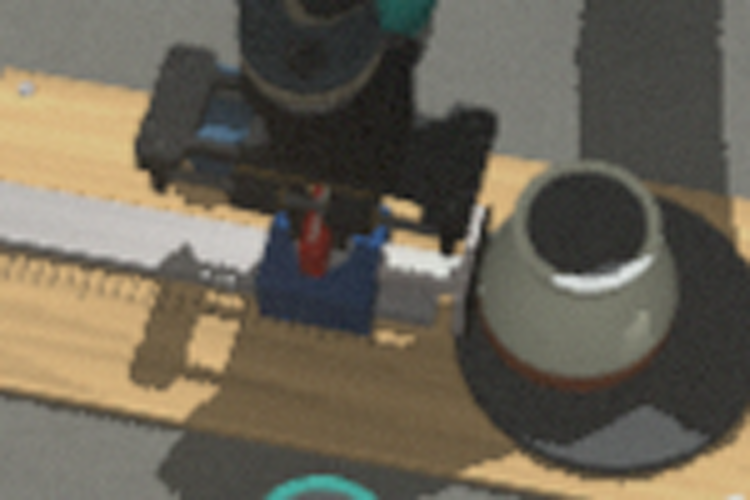

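The picture shows the bar across the rail at crop (315,235), the stop at (470,270) touching the vase, and the vase unmoved. The moment rose to 0.8 N m at the end, which indicates the hard stop. Release, rise, and check.

Run:
```python
from h import *
manip.command_gripper(.05)
s=manip.read_state();p=np.array(s["tool_pos"])
manip.move_straight(p+[0,0,.15],max_speed=.1)
manip.move_to(np.array([.30,-.45,.30]),ori(0,-1))
print(manip.read_state()["t"])
ims={n:manip.camera(n) for n in("scene","top")}
for n,roi in(("top",(195,175,235,220)),("scene",(275,165,320,215))):
    m=mask(ims[n],(0,0,135),(180,70,255),roi)
    cs,hi=cv2.findContours(m,cv2.RETR_CCOMP,cv2.CHAIN_APPROX_NONE)
    for c,h in zip(cs,hi[0]):
        if h[3]>=0 and len(c)>15: print(n,rig(cv2.fitEllipse(ray(n,c[:,0],.146)[:,:2].astype(np.float32))[0]))
for n,roi in(("top",(165,140,340,245)),("scene",(155,145,350,245))):
    r=rect(n,mask(ims[n],(0,140,70),(6,255,255),roi),.104);print(n,"knob",rig(r[0]),r[1],r[2])
c=lambda i,x,y:cv2.resize(i[y:y+100,x:x+100,::-1],None,fx=4,fy=4,interpolation=cv2.INTER_CUBIC)
cv2.imwrite("pics/g.png",np.hstack([c(ims["scene"],230,140),c(ims["top"],190,140)]))
```

```text
22.1417
top [ 0.12334235 -0.00471377]
scene [ 0.12077849 -0.00330702]
top knob [-3.02129667e-02  4.46564289e-05] (0.06082687899470329, 0.016411716118454933) 24.863483428955078
scene knob [-0.03152002 -0.00753494] (0.0694780945777893, 0.01436538714915514) 27.287506103515625
```

View pics/g.png

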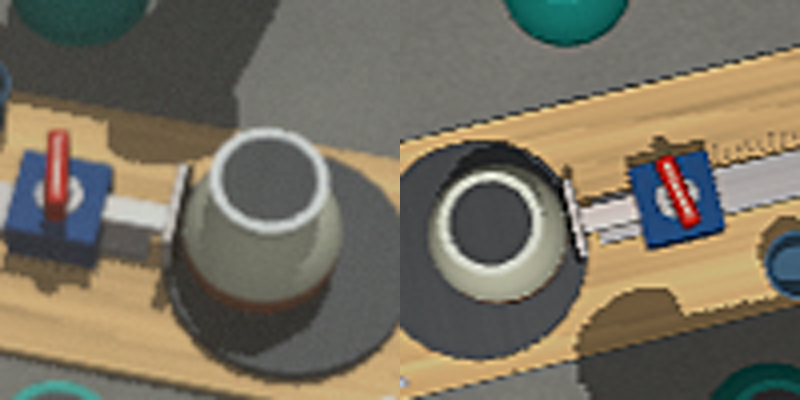

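The stop touches the vase, the vase is in place (no more than 0.3 mm shift) and the carriage stays put. However, the bar still looks about 10° off square in the top crop: white line (667,165)-(690,220) against block edge (630,170)-(648,245). I measure it, using the initial picture for comparison.

Run:
```python
from h import *
from h import manip
new={n:manip.camera(n) for n in("scene","top")}
for n in("scene","top"):
  old=cv2.imread(f"pics/{n}0.png")[:,:,::-1].copy()
  for k,im in(("old",old),("new",new[n])):
    big=cv2.resize(im,None,fx=6,fy=6,interpolation=cv2.INTER_CUBIC)
    roi={"top":(165,140,340,245),"scene":(155,145,350,245)}[n]
    red=mask(big,(0,120,60),(7,255,255),[6*q for q in roi])
    hull=cv2.convexHull(cv2.findNonZero(red));hm=np.zeros_like(red);cv2.fillConvexPoly(hm,hull,255);hm=cv2.erode(hm,np.ones((9,9)))
    h=cv2.cvtColor(big,cv2.COLOR_RGB2HSV)
    w=cv2.bitwise_and(hm,cv2.inRange(h,(0,0,120),(180,130,255)))
    c=max(cv2.findContours(w,0,2)[0],key=cv2.contourArea); z=np.zeros_like(w);cv2.drawContours(z,[c],-1,255,-1)
    ys,xs=np.nonzero(z);P=ray(n,np.c_[xs,ys]/6.-.4,.104)[:,:2]
    d,e=cv2.PCACompute2(P,None)[1:3] if False else (None,None)
    ev,evec=np.linalg.eigh(np.cov(P.T));v=evec[:,1];v=v*np.sign(v[0]);a=np.rad2deg(np.arctan2(v[1],v[0]))
    print(n,k,"line angle rel across",round(a-14.75,1),"len",round(4*ev[1]**.5*.87,3),rig(P.mean(0)).round(4))
s=manip.read_state();print(s["t"])
```

```text
scene old line angle rel across 10.5 len 0.052 [-0.1541  0.0009]
scene new line angle rel across 11.1 len 0.05 [-0.0328  0.0009]
top old line angle rel across 9.7 len 0.048 [-0.1513 -0.0004]
top new line angle rel across 10.7 len 0.048 [-0.0301 -0.0011]
22.3417
```

The bar sits at about 0.18 rad both initially and now. That is probably the real hard stop, but slip in the pads could look the same. There is time left, so I regrip aligned and press clockwise once more to make sure.

Run:
```python
from h import *
q=[-.0324,-.0008]
manip.move_to(world(*q,.20),ori(.18,-1))
manip.move_straight(world(*q,.0737),max_speed=.08,max_force=8)
manip.command_gripper(0)
p=manip.read_state()["tool_pos"]
def rep(k):
    s=manip.read_state();y=Ro.from_rotvec(s["ee_rot"]).as_matrix()[:,1];a=(np.arctan2(-y[1],-y[0])-np.pi/2-A)
    print(k,round(s["t"],2),"yaw",round(a,3),rig(s["tool_pos"]).round(4),"tz",round(s["ft_torque"][2],2),round(s["opening"],4),np.round(s["wrist_force"],1))
rep("grip")
for th in(.08,-.02,-.12):
    manip.move_to(p,ori(th,-1)); manip.hold(.15); rep(th)
manip.move_to(p,ori(.1,-1)) if False else None
manip.command_gripper(.05)
manip.move_straight(np.array(p)+[0,0,.15],max_speed=.1)
manip.move_to(np.array([.30,-.45,.30]),ori(0,-1));manip.hold(.3);rep("end")
ims={n:manip.camera(n) for n in("scene","top")}
for n,roi in(("top",(195,175,235,220)),("scene",(275,165,320,215))):
    m=mask(ims[n],(0,0,135),(180,70,255),roi)
    cs,hi=cv2.findContours(m,cv2.RETR_CCOMP,cv2.CHAIN_APPROX_NONE)
    for c,h in zip(cs,hi[0]):
        if h[3]>=0 and len(c)>15: print(n,rig(cv2.fitEllipse(ray(n,c[:,0],.146)[:,:2].astype(np.float32))[0]))
for n,roi in(("top",(165,140,340,245)),("scene",(155,145,350,245))):
    r=rect(n,mask(ims[n],(0,140,70),(6,255,255),roi),.104);print(n,"knob",rig(r[0]),r[1],r[2])
```

```text
grip 26.55 yaw 0.181 [-0.0317 -0.0007] tz 0.12 0.0157 [-1.8  2.4  5.4]
0.08 26.95 yaw 0.082 [-0.0317 -0.0007] tz 0.36 0.0155 [-2.2  1.2  2.4]
-0.02 27.35 yaw -0.019 [-0.0316 -0.0007] tz 0.55 0.0157 [-1.7  2.4  4.6]
-0.12 27.75 yaw -0.117 [-0.0317 -0.0008] tz 0.86 0.017 [-1.9  1.1  4.7]
end 32.33 yaw 0.001 [-0.3808  0.3345] tz -0.02 0.0501 [ 0.3 -0.4  0.6]
top [ 0.12328911 -0.00479091]
scene [ 0.12077849 -0.00330702]
top knob [-3.02129667e-02  4.46564289e-05] (0.06082687899470329, 0.016411716118454933) 24.863483428955078
scene knob [-0.03157597 -0.00583613] (0.07286161184310913, 0.014350016601383686) 26.420835494995117
```

The moment rises elastically straight from the grip angle to 0.86 N m, and the bar stays where it was. So it is on its hard stop and the clamp is tight. The vase has not moved.

```bash
python3 -c "
from workcell import manip
print(manip.job_done())"
```

```text
the job is handed in; nothing more can be done
None
```

I've handed the job in: the stop rests against the vase, the knob is tight on its hard stop, and the vase moved less than 1 mm by camera; the cup, jar, pot and brush weren't re-measured, and no verdict came back.

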